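# Knock a back plate up out of its housing ring and put it in the empty tray

### The arm

A 7-joint arm with a two-finger parallel gripper is mounted at the origin on the work surface. World frame = base frame: x ahead of the robot, y to its left, z up, the work surface at z = 0. Lengths are in m, angles in degrees, forces in N, time in s.
With the tool pointing down it reaches from about 0.425 to 0.875 m from the base axis. Payload 4.7 kg.
Tool frame: the origin (TCP) lies at the very end of the fingers, on their centre line; the grasp point (between the pads) lies behind it (env.pinch_z is the z of the grasp point in the tool frame, in m); z points along the fingers, y is the direction in which the jaws open and shut (so a half turn about z gives the same grasp; the last joint's range is limited). The gripper opens to 87 mm and grips with 3 to 60 N. Pads are 19 mm wide; open, the fingers measure 117 mm over their backs; the gripper's body (75 mm by 190 mm) begins 51 mm behind the grasp point.
Start: joints at [-62.79, 18.392, -4.016, 83.108, 1.295, 78.541, -3.26], TCP at [0.289, 0.582, 0.223] pointing down, gripper open.
Joint ranges: [-163.93, 163.93], [-17.29, 119.83], [-79.2, 71.16], [3.27, 140.29], [-89.18, 269.18], [5.43, 117.66], [-154.24, 154.24]. Speed limits (degrees/s): [147.25, 147.25, 180, 180, 180, 180, 180].

### API

Orientations are given as [roll, pitch, yaw] about the fixed x, y, z axes, in that order (R = Rz(yaw) Ry(pitch) Rx(roll)).
In Python, from cell import readout, read_camera, env gives the robot as it stands. The module is installed in compiled form; this text tells all that it offers.
- The arm moves only by the tool servo_tool, never from a script. Its argument "plan" is a list that holds one entry, the list of rows, each a list of 5 numbers: the finger opening in m, from 0 to 0.087, then the shift along the tool's x, y, z in m, then the turn about the tool's z in rad. In form: [[[jaw, x, y, z, yaw], ...]]. A call has 1 to 12 rows; each row is the pose to reach, as a shift and turn from the pose measured when the call began, along the tool's axes at that moment; what a row does not reach only later rows make up. A row lasts 1/12 s, in which the tool goes at most 41.7 mm and 7.16 degrees, less where a joint would pass 70% of its speed; a pose out of reach is approached as far as the arm can. A call with a gripper value outside its range is refused whole. The fingers move at their own pace and stop on an object; "force" is the grip in N (left out, the last holds). Time passes only in rows, so rows that repeat a pose let the fingers close. It gives the time, the measured TCP pose, the force and the opening at its end, in the units of the state.
- readout.get_obs(): the state, without advancing time (a new reading comes with each control period).
- read_camera(name): name is "scene" or "top" or "wrist"; returns a dict with "image" (384x512x3 uint8, red, green, blue), "range_z" (384x512 float32, m along the optical axis (not along the pixel's ray), 0 where there is no reading), "mtx" (3x3 intrinsics, pixels), "camera_from_world" (4x4, takes a point from world to camera coordinates). Camera axes: x right, y up, looking along -z (the intrinsics and any distortion apply to the point x, -y, -z); pixel columns grow to the right and rows downward; lengths in m; the calibration is good to about 2 mm. A picture is of the moment at which its call begins.
- env.sign_off(): hands the job in, once; it reports no verdict.
The state is a dict: "time_s": time; "qpos": joint angles; "joint_velocities": joint speeds; "effort": joint torques, N m; "tool_pos": TCP position; "tool_rot": TCP orientation; "force": force on the tool from outside, world axes, zero at the start; "wrist_torque": the same for the moment, N m; "grip_width": finger opening in m.
Only numpy, scipy, OpenCV 4.12 (cv2) and the standard library are available. Lean on these libraries where they do the work, as an engineer would, in place of code of your own. Each camera call takes 0.05 s, during which the arm holds its last target. There are 200 camera calls.

### The job

On the blue knock-out stand, a loose round steel back plate sits sunk inside a leaning aluminium housing ring. Press the stand's lever all the way down so that the plate is pushed up out of the ring from below, then draw the plate out from above. Set it down gently, flat and the same side up, on the floor of the empty parts tray, let go, and leave the other tray's plate and the loose things on the bench where they are.

Things in the scene. Friction and masses are not known exactly. Their poses are not given: they have to be found in the camera images.
- stand: blue knock-out stand fixed to the bench, base 220 x 190 mm, 12 mm thick. Origin on the bench; x points from its front (robot side) to its back, y to the left seen from the robot, z up. It carries the leaning ring, the lever on its left (+y) side and, above the back half of the ring, a fixed black lamp bar
- ring: aluminium housing ring fixed on the stand, leaning 30 degrees to the robot side. Outside 120 mm, bore 65 mm, 46 mm high. Origin at the centre of its lower face; z along the bore axis, up and towards the robot side; y is the stand's y (level). Upper face at z 46 mm, flat and clear; a black outlet stub 40 mm thick sticks out to y -100 mm below that face
- plate: loose round steel back plate in the ring, 62 mm in diameter, 26 mm thick, 0.25 kg nominal. Origin at the centre of its underside, z out of its top (dark centre, four brass dots). At the start its top is 8 mm below the ring's upper face. With the lever fully down it stands 19 mm proud, its lowest 7 mm still in the bore
- lever (a joint): the ejector lever's angle: 0 raised (start), 0.785 rad fully down against its stop. It lifts the plate 34.4 mm per rad along the ring's axis. It takes about 5 N at the pad to press, and stays where it is left, holding the plate up
- lever_pad (a point): centre of the top of the lever's black pad (50 mm along the lever, 45 mm wide). The lever points to the robot side; this point is 135 mm from the hinge axis along the lever and 6 mm above its centre line. The lever slopes 20 degrees up towards the pad at joint 0, 25 degrees down when fully pressed; the pad is then about 33 mm above the bench
- lever_hinge (a point): point on the lever's hinge axis in the middle of the lever, 85 mm above the bench; the axis runs along the stand's y
- lamp_edge (a point): middle of the lower front edge of the fixed black lamp bar, 173 mm above the bench and 8 mm behind the centre of the ring's upper face. The bar runs 110 mm along the stand's y, 40 mm to the back, 42 mm high; its post stands behind it on the right. A gripper pointing straight down over the ring strikes it: lean the tool with the ring
- tray_empty: the empty parts tray, plain square aluminium, 150 x 150 mm outside, 25 mm high, walls and floor 4 mm thick, fixed to the bench. Origin at the centre of its underside; inner floor at z 4 mm
- tray_done: the other parts tray, identical, fixed, holding one finished plate. The two trays may be in each other's place
- plate_done: finished back plate, same shape and size as the one to remove, already lying in the other tray; leave it alone
- tin: bystander: red can, 72 mm wide, 100 mm tall; origin under its centre
- spray: bystander: grey bottle, 64 mm wide, 190 mm tall; origin under its centre
- hammer: bystander: hammer lying on the bench, about 300 mm long
- wrench: bystander: wrench lying on the bench
- socket: bystander: deep steel socket standing, 32 mm wide, 70 mm tall; origin under its centre
- bolt: bystander: dark bolt standing on its head, 36 mm wide, 60 mm tall; origin under its centre
Mind the look-alikes: they are no part of the job. What is shaped like the tray_done but green or purple is not meant. What is shaped like the plate but purple is not meant.

How it is judged:
By the outcome, as a careful person would: the job done as asked, in the order asked, and still so for the second after the job is handed in, with the robot touching nothing.
It also fails if it takes over 61 s, if anything falls off the work surface, if the arm or the gripper's body presses on something with over 40 N, if the wrist force passes 120 N, or if a joint passes its speed limit or range.

## Working session

There is one attempt and no reset: what is moved stays moved. The work goes in short steps, Python scripts to look and compute and a tool call to move; the robot and the scene stay as the last step left them, time stands still between calls to the robot, and variables do not carry over. Pictures are saved under pics/ and viewed, about 8 in all and at most 12, crops included, and the job is handed in when it is done.

Besides the shell and the picture viewer there is one more tool, called after "Call:" by a JSON object that holds its "api" and its "payload", one argument or row to a line. servo_tool: Moves the arm, as the interface text tells. Its arguments: {"type":"object","properties":{"plan":{"type":"array"},"force":{"type":"number"}},"required":["plan"]}

```bash
mkdir -p pics; cat > h.py <<'E'
import numpy as np, cv2
from scipy.spatial.transform import Rotation as R
from cell import readout, read_camera, env
def world(c):
    K=c["mtx"]; z=c["range_z"]; h,w=z.shape
    u,v=np.meshgrid(np.arange(w),np.arange(h))
    p=np.stack([(u-K[0,2])/K[0,0]*z,-(v-K[1,2])/K[1,1]*z,-z,np.ones_like(z)],-1)
    return (p@np.linalg.inv(c["camera_from_world"]).T)[...,:3]
def save(c,n): cv2.imwrite(f"pics/{n}.png",c["image"][...,::-1])
def tool():
    o=readout.get_obs(); return np.array(o["tool_pos"]),o["tool_rot"],o
E
python3 - <<'E'
from h import *
a=read_camera("scene");b=read_camera("top")
cv2.imwrite("pics/a.png",np.vstack([a["image"],b["image"]])[...,::-1])
for n,c in(("s",a),("t",b)): np.savez(n+".npz",**c); print(c["mtx"],c["camera_from_world"],(c["range_z"]>0).mean())
print(readout.get_obs(),env.pinch_z)
E
```

```text
[[392.82009981   0.         258.75501661]
 [  0.         392.82009981 199.93109892]
 [  0.           0.           1.        ]] [[ 5.85116677e-01  8.10948543e-01  9.66383964e-04 -2.77666484e-01]
 [-6.16461260e-01  4.44015067e-01  6.50250825e-01  2.39729481e-01]
 [ 5.26890870e-01 -3.81068340e-01  7.59718982e-01 -1.54883274e+00]
 [ 0.00000000e+00  0.00000000e+00  0.00000000e+00  1.00000000e+00]] 0.99609375
[[458.77602821   0.         262.98983212]
 [  0.         458.77602821 192.87454959]
 [  0.           0.           1.        ]] [[-0.04060498 -0.99917046 -0.00310358  0.03161415]
 [ 0.9786522  -0.04039708  0.20151412 -0.51505734]
 [-0.20147233  0.00514515  0.97948069 -1.4127164 ]
 [ 0.          0.          0.          1.        ]] 0.9958648681640625
{'time_s': 0.1, 'qpos': array([-62.78942481,  18.43342111,  -4.01465381,  83.16772786,
         1.29464692,  78.5418856 ,  -3.2601754 ]), 'joint_velocities': array([ 0.00887152, -0.15457038, -0.06992719, -0.0981526 ,  0.01156473,
        0.03089397,  0.04264712]), 'effort': array([-1.55172097e-04, -4.92575240e+01, -4.05926127e-01, -3.13400066e+01,
       -6.41472358e-02,  3.95046780e-02,  9.04824128e-05]), 'tool_pos': array([0.28886939, 0.58172589, 0.22158816]), 'tool_rot': array([-1.79902175e+02,  5.46244160e-03,  1.53597941e+02]), 'force': array([ 0.05436639,  0.36102668, -0.5444735 ]), 'wrist_torque': array([ 0.02127741, -0.03677713, -0.0378053 ]), 'grip_width': 0.08719787104849967} -0.0187
```

View pics/a.png

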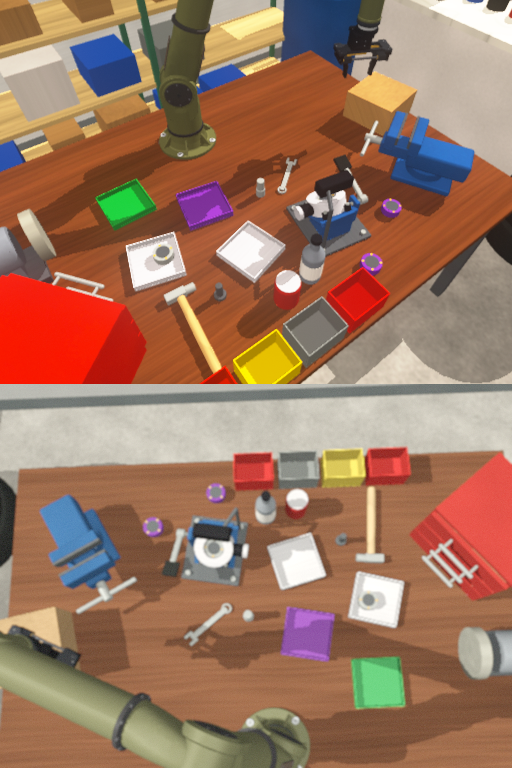

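```bash
python3 - <<'E'
from h import *
b=dict(np.load("t.npz"));a=dict(np.load("s.npz"))
P=world(b);Q=world(a);im=b["image"];hsv=cv2.cvtColor(im,cv2.COLOR_RGB2HSV)
print("bench z",np.median(P[200:215,100:140,2]))
# empty tray & done tray: bright low-sat contours
m=((hsv[...,1]<50)&(hsv[...,2]>110)&(P[...,2]<0.05)&(P[...,2]>-.01)).astype(np.uint8)
m=cv2.morphologyEx(m,cv2.MORPH_CLOSE,np.ones((5,5)))
cs,_=cv2.findContours(m,cv2.RETR_EXTERNAL,2)
for c in cs:
    if cv2.contourArea(c)>1000:
        (u,v),_,_=cv2.minAreaRect(c)
        pts=np.array([P[y,x,:2] for x,y in c[:,0] ],np.float32)
        print("tray?",(u,v),cv2.minAreaRect(pts))
# stand base: points z 8..16mm around stand
reg=np.zeros(m.shape,bool);reg[120:210,178:255]=1
s=reg&(abs(P[...,2]-.012)<.004)
pp=P[s];print("base rect top",cv2.minAreaRect(pp[:,:2].astype(np.float32)),s.sum())
# ring top face: white points
w=reg&(hsv[...,1]<40)&(hsv[...,2]>150)&(P[...,2]>.08)
pw=P[w]
best=None;rng=np.random.default_rng(0)
for _ in range(400):
    t=pw[rng.choice(len(pw),3,0)];n=np.cross(t[1]-t[0],t[2]-t[0]);n/=np.linalg.norm(n)+1e-12
    i=abs((pw-t[0])@n)<.002
    if best is None or i.sum()>best.sum():best=i
q=pw[best];c=q.mean(0);n=np.linalg.svd(q-c)[2][2];n*=np.sign(n[2]);print("ring",len(pw),best.sum(),c,n,"lean",np.degrees(np.arccos(n[2])),"dir",np.degrees(np.arctan2(-n[1],-n[0])))
# black lever pad / lamp
k=(hsv[...,2]<60)&(P[...,2]>.05)
for r,nm in (((165,195,155,185),"pad"),((135,165,180,240),"lamp")):
    z=np.zeros_like(k);z[r[0]:r[1],r[2]:r[3]]=1;g=P[k&z];print(nm,len(g),np.median(g,0),g.min(0),g.max(0),cv2.minAreaRect(g[:,:2].astype(np.float32)))
A=cv2.resize(im[115:215,145:265],None,fx=5,fy=5,interpolation=cv2.INTER_CUBIC)
B=cv2.resize(a["image"][145:265,275:395],None,fx=5,fy=5,interpolation=2)[:500]
cv2.imwrite("pics/b.png",cv2.resize(np.hstack([A,B]),(800,333))[...,::-1])
E
```

```text
bench z 0.001985593224266169
tray? (376.263427734375, 215.27073669433594) ((0.4378499686717987, -0.3569335341453552), (0.16371279954910278, 0.16210196912288666), 74.6551513671875)
tray? (296.1000061035156, 176.80001831054688) ((0.5779013633728027, -0.10197833180427551), (0.1628279983997345, 0.16251759231090546), 15.56312084197998)
base rect top ((0.6305605173110962, 0.16267569363117218), (0.23859284818172455, 0.28875455260276794), 84.35212707519531) 1175
ring 947 306 [0.58829654 0.16029464 0.10622927] [-0.50141943  0.08442059  0.86107591] lean 30.56239877786796 dir -9.55687463432393
pad 3 [0.51989584 0.27406736 0.1423114 ] [0.5171233  0.27151809 0.1411903 ] [0.52647215 0.27432795 0.14364774] ((0.5218766927719116, 0.273185670375824), (0.0005484892753884196, 0.009762006811797619), 73.27140045166016)
lamp 366 [0.61970732 0.15021431 0.21323275] [0.59591375 0.08119572 0.10698713] [0.64737782 0.20847976 0.22275255] ((0.6215932965278625, 0.14258261024951935), (0.12928786873817444, 0.03414875641465187), 80.36783599853516)
```

View pics/b.png

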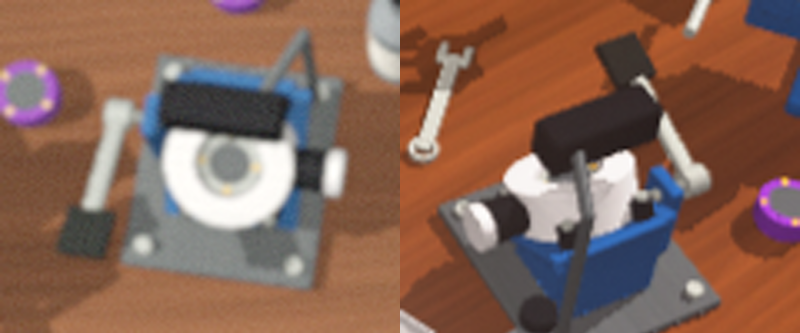

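```bash
python3 - <<'E'
from h import *
b=dict(np.load("t.npz"));P=world(b);im=b["image"].astype(int)
print("plate",np.median(P[162:167,212:218].reshape(-1,3),0))
g=P[176:194,162:181].reshape(-1,3);v=im[176:194,162:181].max(-1).ravel()
s=(g[:,2]>.08)&(v<90);g=g[s];print("pad",s.sum(),g.mean(0),cv2.minAreaRect(g[:,:2].astype(np.float32)))
hinge=P[146:152,178:183].reshape(-1,3);print("hinge end",hinge[hinge[:,2]>.05].mean(0))
# ring face: white circle, fit on plane at lean normal
yaw=np.radians(-9.6);n=np.array([-.5*np.cos(yaw),-.5*np.sin(yaw),.866])
pl=np.median(P[162:167,212:218].reshape(-1,3),0);print("face centre from plate",pl+.008*n,"proud top",pl+.027*n)
E
```

```text
plate [0.60217747 0.15791869 0.10681258]
pad 195 [0.53490335 0.2896725  0.13813411] ((0.5364440679550171, 0.289966881275177), (0.042459551244974136, 0.045442696660757065), 77.41979217529297)
hinge end [0.66071027 0.2669721  0.09660655]
face centre from plate [0.59823348 0.15858576 0.11374058] proud top [0.58886652 0.16017007 0.13019458]
```

Call:
{"api": "servo_tool", "payload": {
  "plan": [
    [[0.087,0,0,-0.04,0],[0.087,0,0,-0.08,0],[0.087,0,0,-0.12,0],[0.087,0,0,-0.16,0],[0.087,0,0,-0.2,0],[0.087,0,0,-0.24,0],[0.087,0,0,-0.28,0],[0.087,0,0,-0.32,0],[0.087,0,0,-0.36,0],[0.087,0,0,-0.4,0]]
  ]
}}

```text
time_s: 0.93
tool_pos: [0.2839, 0.5717, 0.5711]
tool_rot: [177.6, 0.1, 153.6]
force: [0.4, -0.9, -0.3]
grip_width: 0.0872
```

Call:
{"api": "servo_tool", "payload": {
  "plan": [
    [[0.087,-0.033,-0.024,0,-0.03],[0.087,-0.065,-0.048,0,-0.06],[0.087,-0.097,-0.072,0,-0.09],[0.087,-0.129,-0.096,0,-0.12],[0.087,-0.161,-0.12,0,-0.15],[0.087,-0.194,-0.144,0,-0.18],[0.087,-0.226,-0.168,0,-0.21],[0.087,-0.258,-0.191,0,-0.24],[0.087,-0.29,-0.215,0,-0.27],[0.087,-0.322,-0.239,0,-0.293],[0.087,-0.354,-0.262,0,-0.293],[0.087,-0.386,-0.286,0,-0.293]]
  ]
}}

```text
time_s: 1.93
tool_pos: [0.5029, 0.1423, 0.5592]
tool_rot: [177.7, 0.7, 170.4]
force: [0.9, 0.1, 1.2]
grip_width: 0.0871
```

```bash
python3 -c "
from h import *
print(tool()[2])"
```

```text
{'time_s': 1.9333, 'qpos': array([-42.11090544,   5.2076808 ,  28.18590083,  61.01562303,
        -4.65201088, 112.71895738,  64.48904657]), 'joint_velocities': array([ 36.16577635,  12.26673658,  27.40399441,  -8.74111127,
       -10.02661216,   0.79577742,  58.64281244]), 'effort': array([ -3.03665288, -33.88540506,   0.26155069, -28.92088652,
         0.1184813 ,   0.20712578,  -1.08035736]), 'tool_pos': array([0.50292245, 0.14227945, 0.5591528 ]), 'tool_rot': array([177.67778747,   0.73162846, 170.392272  ]), 'force': array([0.92117361, 0.07492904, 1.22018607]), 'wrist_torque': array([ 0.02983122, -0.04706026,  0.03150093]), 'grip_width': 0.08707746278576467}
```

Call:
{"api": "servo_tool", "payload": {
  "plan": [
    [[0.087,-0.007,-0.037,0,0],[0.087,-0.013,-0.074,0,0],[0.087,-0.019,-0.111,0,0],[0.087,-0.025,-0.148,0,0],[0.087,-0.031,-0.185,0,0],[0.087,-0.038,-0.222,-0.02,0],[0.087,-0.038,-0.222,-0.06,0],[0.087,-0.038,-0.222,-0.1,0],[0.087,-0.038,-0.222,-0.14,0],[0.087,-0.038,-0.222,-0.18,0],[0.087,-0.038,-0.222,-0.22,0],[0.087,-0.038,-0.222,-0.26,0]]
  ]
}}

```text
time_s: 2.93
tool_pos: [0.4937, -0.0846, 0.616]
tool_rot: [177.6, 3.8, 170.2]
force: [0.1, 0.8, -0.3]
grip_width: 0.087
```

```bash
python3 -c "
from h import *
print(tool()[2])"
```

```text
{'time_s': 2.9333, 'qpos': array([ -1.94692554,   4.46465597,  11.82989746,  54.20194976,
        -3.75997311, 117.59571065,  88.24239369]), 'joint_velocities': array([-6.48884714, -2.16495346,  5.67019539,  2.71731422,  0.14335157,
       -0.15298574, -0.16718287]), 'effort': array([ 1.29195414e+00, -3.12852573e+01, -3.53166936e-01, -2.79647022e+01,
       -1.54590290e-01, -2.48952024e-01, -5.72127406e-03]), 'tool_pos': array([ 0.4937394 , -0.08463908,  0.61598169]), 'tool_rot': array([177.58375598,   3.7803549 , 170.19842514]), 'force': array([ 0.1078995 ,  0.75067298, -0.27373404]), 'wrist_torque': array([0.02822852, 0.05550079, 0.05556571]), 'grip_width': 0.08703496859321003}
```

Call:
{"api": "servo_tool", "payload": {
  "plan": [
    [[0.087,0,0,-0.04,0],[0.087,0,0,-0.08,0],[0.087,0,0,-0.12,0],[0.087,0,0,-0.16,0],[0.087,0,0,-0.2,0],[0.087,0,0,-0.24,0]]
  ]
}}

```text
time_s: 3.43
tool_pos: [0.4804, -0.0833, 0.642]
tool_rot: [177.5, 6.8, 170.1]
force: [0.2, 0.3, -0.8]
grip_width: 0.0868
```

```bash
python3 -c "
from h import *
print(tool()[2]['qpos'])"
```

```text
[ -6.32375128   2.09644181  15.90848445  53.48229377  -3.46346
 117.59738641  88.02195272]
```

Call:
{"api": "servo_tool", "payload": {
  "plan": [
    [[0.087,0,0,-0.3,0],[0.087,0,0,-0.3,0],[0.087,0,0,-0.3,0]]
  ]
}}

```text
time_s: 3.68
tool_pos: [0.4665, -0.0831, 0.669]
tool_rot: [177.3, 10.1, 170.0]
force: [-0.7, 0.2, -0.1]
grip_width: 0.0869
```

Call:
{"api": "servo_tool", "payload": {
  "plan": [
    [[0.087,-0.1,0,-0.3,0],[0.087,-0.1,0,-0.3,0],[0.087,-0.1,0,-0.3,0]]
  ]
}}

```text
time_s: 3.93
tool_pos: [0.4819, -0.0879, 0.695]
tool_rot: [177.2, 13.3, 169.8]
force: [0.2, -0.6, -0.3]
grip_width: 0.087
```

Call:
{"api": "servo_tool", "payload": {
  "plan": [
    [[0.087,0.1,0,-0.3,0],[0.087,0.1,0,-0.3,0],[0.087,0.1,0,-0.3,0]]
  ]
}}

```text
time_s: 4.18
tool_pos: [0.4336, -0.0807, 0.7153]
tool_rot: [177.0, 15.8, 169.7]
force: [-0.4, -0.8, -0.0]
grip_width: 0.0871
```

Call:
{"api": "servo_tool", "payload": {
  "plan": [
    [[0.087,-0.05,-0.3,-0.1,0],[0.087,-0.05,-0.3,-0.1,0],[0.087,-0.05,-0.3,-0.1,0],[0.087,-0.05,-0.3,-0.1,0]]
  ]
}}

```text
time_s: 4.52
tool_pos: [0.4221, -0.2297, 0.7162]
tool_rot: [177.5, 17.3, 169.7]
force: [1.4, 1.7, -0.6]
grip_width: 0.087
```

Call:
{"api": "servo_tool", "payload": {
  "plan": [
    [[0.087,0,0,-0.3,0],[0.087,0,0,-0.3,0],[0.087,0,0,-0.3,0]]
  ]
}}

```text
time_s: 4.77
tool_pos: [0.4031, -0.2233, 0.738]
tool_rot: [178.5, 19.6, 169.3]
force: [0.2, 0.9, 0.4]
grip_width: 0.0871
```

Call:
{"api": "servo_tool", "payload": {
  "plan": [
    [[0.087,0,0,-0.3,0],[0.087,0,0,-0.3,0],[0.087,0,0,-0.3,0]]
  ]
}}

```text
time_s: 5.02
tool_pos: [0.3789, -0.2093, 0.7611]
tool_rot: [179.1, 22.5, 169.7]
force: [-0.5, -0.9, 0.5]
grip_width: 0.087
```

Call:
{"api": "servo_tool", "payload": {
  "plan": [
    [[0.087,-0.1,0,-0.3,0],[0.087,-0.1,0,-0.3,0],[0.087,-0.1,0,-0.3,0]]
  ]
}}

```text
time_s: 5.27
tool_pos: [0.3812, -0.2066, 0.787]
tool_rot: [179.7, 25.5, 169.6]
force: [-0.2, 0.6, -0.3]
grip_width: 0.087
```

Call:
{"api": "servo_tool", "payload": {
  "plan": [
    [[0.087,-0.1,0,-0.3,0],[0.087,-0.1,0,-0.3,0],[0.087,-0.1,0,-0.3,0]]
  ]
}}

```text
time_s: 5.52
tool_pos: [0.3788, -0.2001, 0.8117]
tool_rot: [-179.6, 28.4, 169.6]
force: [-0.7, 0.2, 0.1]
grip_width: 0.0871
```

```bash
python3 -c "
from h import *
print(tool()[2])"
```

```text
{'time_s': 5.5167, 'qpos': array([ -0.76600546,  -5.61922708,  25.9242531 ,  39.7532233 ,
        -4.94155263, 117.62119103, 101.76011164]), 'joint_velocities': array([ 10.58163933,   0.09426288, -12.18247427,  -1.66764892,
        -0.36867514,   0.03802536,  -2.33599149]), 'effort': array([ -1.30271271, -11.02420539,  -0.64282184, -20.03015041,
        -0.41960433,  -2.34675542,   0.05484641]), 'tool_pos': array([ 0.37881072, -0.20014702,  0.81173902]), 'tool_rot': array([-179.64598514,   28.40574881,  169.56855203]), 'force': array([-0.69247702,  0.17642323,  0.13599275]), 'wrist_torque': array([ 0.1047167 ,  0.59469442, -0.02374368]), 'grip_width': 0.08714377878084889}
```

Call:
{"api": "servo_tool", "payload": {
  "plan": [
    [[0,-0.1,0,-0.3,0],[0,-0.1,0,-0.3,0]]
  ]
}}

```text
time_s: 5.68
tool_pos: [0.373, -0.1945, 0.8331]
tool_rot: [-179.1, 31.0, 169.6]
force: [-1.1, 0.2, 0.9]
grip_width: 0.0803
```

```bash
cat >> h.py <<'E'
def go(t):
    p,r,o=tool(); M=R.from_euler("xyz",r,degrees=True).as_matrix()
    d=M.T@(np.array(t)-p); print("now",p.round(4),"rot",r.round(2),"zaxis",M[:,2].round(3),"yaxis",M[:,1].round(3),"delta",d.round(4),"len",np.linalg.norm(d).round(3)); return d
E
python3 -c "
from h import *
go([.535,.29,.22])"
```

```text
now [ 0.373  -0.1945  0.8331] rot [-179.1    30.99  169.57] zaxis [ 0.504 -0.109 -0.857] yaxis [ 0.189  0.982 -0.013] delta [0.2544 0.5146 0.5544] len 0.798
```

Call:
{"api": "servo_tool", "payload": {
  "plan": [
    [[0,0.012,0.024,0.026,0],[0,0.024,0.048,0.052,0],[0,0.036,0.072,0.078,0],[0,0.048,0.096,0.104,0],[0,0.06,0.12,0.13,0],[0,0.072,0.144,0.156,0],[0,0.084,0.17,0.182,0],[0,0.096,0.194,0.208,0],[0,0.108,0.218,0.234,0],[0,0.12,0.242,0.26,0],[0,0.132,0.266,0.286,0],[0,0.144,0.29,0.312,0]]
  ]
}}

```text
time_s: 6.68
tool_pos: [0.5259, 0.0605, 0.4629]
tool_rot: [-178.0, 27.8, 169.8]
force: [0.7, -0.3, -0.2]
grip_width: 0.0042
```

```bash
python3 -c "
from h import *
go([.535,.29,.22]);print(tool()[2]['qpos'])"
```

```text
now [0.5259 0.0605 0.4629] rot [-177.97   27.8   169.81] zaxis [ 0.453 -0.117 -0.884] yaxis [ 0.193  0.981 -0.031] delta [0.1413 0.2344 0.192 ] len 0.334
[-31.43633587 -17.09622192   8.15725912  96.52819676  19.41710531
  78.21703024  55.90503846]
```

Call:
{"api": "servo_tool", "payload": {
  "plan": [
    [[0,0.012,0.025,0.016,0],[0,0.024,0.05,0.032,0],[0,0.036,0.075,0.048,0],[0,0.048,0.1,0.064,0],[0,0.06,0.125,0.08,0],[0,0.075,0.15,0.1,0],[0,0.095,0.175,0.125,0],[0,0.115,0.2,0.15,0],[0,0.13,0.22,0.175,0],[0,0.141,0.234,0.192,0],[0,0.141,0.234,0.192,0]]
  ]
}}

```text
time_s: 7.6
tool_pos: [0.5315, 0.2905, 0.2123]
tool_rot: [-177.5, 27.3, 170.3]
force: [-1.3, -0.6, -1.2]
grip_width: 0.0004
```

```bash
python3 -c "
from h import *
go([.535,.29,.145]);print(tool()[2]['qpos'])
c=read_camera('wrist');save(c,'w1')"
```

```text
now [0.5315 0.2905 0.2123] rot [-177.48   27.31  170.26] zaxis [ 0.444 -0.121 -0.888] yaxis [ 0.189  0.981 -0.039] delta [0.0278 0.0028 0.0614] len 0.067
[-38.58393003   2.11495839  -6.95088332 108.13816504  28.30922843
  58.83456807  21.60695625]
```

View pics/w1.png

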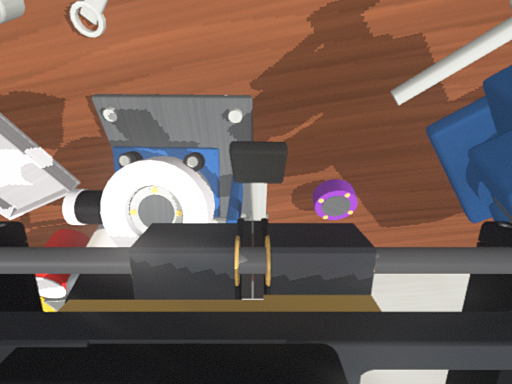

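```bash
python3 -c "
from h import *
c=read_camera('wrist');P=world(c);im=c['image'];hs=cv2.cvtColor(im,cv2.COLOR_RGB2HSV)
print('pad',P[145:180,235:282].reshape(-1,3).mean(0))
print('plate',np.median(P[200:217,147:168].reshape(-1,3),0))
m=np.zeros(im.shape[:2],bool);m[155:245,98:218]=1
w=m&(hs[...,1]<40)&(hs[...,2]>190);pw=P[w];rng=np.random.default_rng(0);best=np.zeros(1)
for _ in range(500):
    t=pw[rng.choice(len(pw),3,0)];n=np.cross(t[1]-t[0],t[2]-t[0]);n/=np.linalg.norm(n)+1e-12
    i=abs((pw-t[0])@n)<.0015
    if i.sum()>best.sum():best=i
q=pw[best];o=q.mean(0);n=np.linalg.svd(q-o)[2][2];n*=np.sign(n[2])
print(len(pw),best.sum(),o,n)
e1=np.cross([0,0,1.],n);e1/=np.linalg.norm(e1);e2=np.cross(n,e1)
f=np.abs((P-o)@n)<.002;f&=m
xy=np.stack([(P[f]-o)@e1,(P[f]-o)@e2],1).astype(np.float32)
print('outer circle',cv2.minEnclosingCircle(xy))
(cx,cy),r=cv2.minEnclosingCircle(xy);print('face centre',o+cx*e1+cy*e2)
lv=P[190:212,250:262].reshape(-1,3);print('lever',np.median(lv,0))
"
```

```text
pad [0.53911993 0.28971081 0.13585356]
plate [0.60356853 0.1619492  0.10766183]
6329 4174 [0.58426416 0.16143108 0.10524011] [-0.49054354  0.09011239  0.86674494]
outer circle ((-0.00437381723895669, 0.018487269058823586), 0.05993202328681946)
face centre [0.60081444 0.16283781 0.11446066]
lever [0.61042308 0.27477503 0.11071137]
```

Call:
{"api": "servo_tool", "payload": {
  "plan": [
    [[0,0.015,0.002,0.03,0],[0,0.028,0.003,0.055,0],[0,0.032,0.003,0.063,0],[0,0.035,0.003,0.07,0],[0,0.038,0.003,0.076,0],[0,0.041,0.003,0.082,0],[0,0.044,0.003,0.088,0],[0,0.047,0.003,0.094,0]]
  ]
}}

```text
time_s: 8.37
tool_pos: [0.5374, 0.2888, 0.1147]
tool_rot: [-177.9, 27.8, 169.9]
force: [-2.4, 0.7, 4.0]
grip_width: 0.0004
```

Call:
{"api": "servo_tool", "payload": {
  "plan": [
    [[0,0.005,0,0.01,0],[0,0.01,0,0.02,0],[0,0.015,0,0.03,0],[0,0.02,0,0.04,0],[0,0.025,0,0.05,0],[0,0.029,0,0.056,0],[0,0.033,0,0.062,0],[0,0.036,0,0.067,0],[0,0.037,0,0.07,0],[0,0.037,0,0.07,0]]
  ]
}}

```text
time_s: 9.2
tool_pos: [0.536, 0.2853, 0.0341]
tool_rot: [-177.8, 27.7, 169.9]
force: [0.9, -1.3, -0.5]
grip_width: 0.0004
```

Call:
{"api": "servo_tool", "payload": {
  "plan": [
    [[0,0,0,0.002,0],[0,0,0,0.003,0],[0,0,0,0.004,0]]
  ]
}}

```text
time_s: 9.45
tool_pos: [0.5368, 0.2852, 0.0325]
tool_rot: [-177.7, 27.7, 169.9]
force: [-19.8, -4.1, 30.0]
grip_width: 0.0007
```

Call:
{"api": "servo_tool", "payload": {
  "plan": [
    [[0,0,0,-0.03,0],[0,0,0,-0.065,0],[0.087,0,0,-0.1,0],[0.087,0,0,-0.135,0],[0.087,0,0,-0.17,0],[0.087,0,0,-0.17,0]]
  ]
}}

```text
time_s: 9.95
tool_pos: [0.4593, 0.3101, 0.1891]
tool_rot: [-178.3, 28.0, 169.9]
force: [0.6, 1.1, 0.3]
grip_width: 0.0197
```

```bash
python3 -c "
from h import *
p,r,o=tool();M=R.from_euler('xyz',r,degrees=True).as_matrix()
f=np.array([.6008,.1628,.1145]);n=np.array([-.4918,.0903,.866]);go(f+.0035*n-.08*M[:,2])"
```

```text
now [0.4593 0.3101 0.1891] rot [-178.28   27.96  169.85] zaxis [ 0.456 -0.112 -0.883] yaxis [ 0.19   0.981 -0.027] delta [-0.1109 -0.1158  0.0634] len 0.172
```

Call:
{"api": "servo_tool", "payload": {
  "plan": [
    [[0.087,-0.02,-0.03,0,0],[0.087,-0.04,-0.06,0,0],[0.087,-0.06,-0.09,0.005,0],[0.087,-0.085,-0.116,0.02,0],[0.087,-0.105,-0.116,0.045,0],[0.087,-0.111,-0.116,0.063,0],[0.087,-0.111,-0.116,0.063,0],[0.087,-0.111,-0.116,0.063,0]]
  ]
}}

```text
time_s: 10.62
tool_pos: [0.5614, 0.1707, 0.1864]
tool_rot: [-178.1, 27.8, 169.8]
force: [0.2, 0.1, -0.8]
grip_width: 0.0726
```

```bash
python3 -c "
from h import *
p,r,o=tool();M=R.from_euler('xyz',r,degrees=True).as_matrix()
f=np.array([.6008,.1628,.1145]);n=np.array([-.4918,.0903,.866]);go(f+.0035*n)
c=read_camera('wrist');save(c,'w2');np.savez('w2.npz',**c)"
```

```text
now [0.5614 0.1707 0.1864] rot [-178.12   27.75  169.82] zaxis [ 0.452 -0.115 -0.884] yaxis [ 0.192  0.981 -0.029] delta [-0.0019  0.0018  0.0788] len 0.079
```

View pics/w2.png

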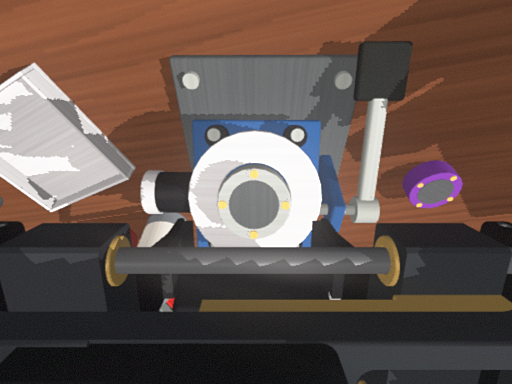

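```bash
python3 -c "
from h import *
c=dict(np.load('w2.npz'));P=world(c);t=np.median(P[195:212,245:263].reshape(-1,3),0)
f=np.array([.6008,.1628,.1145]);n=np.array([-.4918,.0903,.866]);print(t,(t-f)@n, t-f-n*((t-f)@n))"
```

```text
[0.58988693 0.16436062 0.13093196] 0.019738053297681295 [-0.0012059  -0.00022173 -0.00066119]
```

Call:
{"api": "servo_tool", "payload": {
  "plan": [
    [[0.087,-0.001,0.001,0.02,0],[0.087,-0.001,0.001,0.04,0],[0.087,-0.001,0.001,0.055,0],[0.087,-0.001,0.001,0.06,0],[0.087,-0.001,0.001,0.06,0]]
  ]
}}

```text
time_s: 11.08
tool_pos: [0.5886, 0.1663, 0.1338]
tool_rot: [-178.1, 27.7, 170.0]
force: [-0.6, 0.8, -0.1]
grip_width: 0.0871
```

Call:
{"api": "servo_tool", "payload": {
  "plan": [
    [[0.087,0,-0.001,0.008,0],[0.087,0,-0.001,0.014,0],[0.087,0,-0.001,0.019,0],[0.087,0,-0.001,0.019,0]]
  ]
}}

```text
time_s: 11.42
tool_pos: [0.5968, 0.1628, 0.1162]
tool_rot: [-178.1, 27.7, 170.0]
force: [-0.8, -0.2, -0.0]
grip_width: 0.0867
```

Call:
{"api": "servo_tool", "payload": {
  "plan": [
    [[0.06,0,0,0,0],[0.05,0,0,0,0],[0.05,0,0,0,0],[0.05,0,0,0,0],[0.05,0,0,0,0],[0.05,0,0,0,0]]
  ],
  "force": 25
}}

```text
time_s: 11.92
tool_pos: [0.5969, 0.163, 0.1165]
tool_rot: [-178.1, 27.7, 170.0]
force: [-0.3, 0.2, 1.0]
grip_width: 0.0612
```

Call:
{"api": "servo_tool", "payload": {
  "plan": [
    [[0.05,0,0,-0.004,0],[0.05,0,-0.001,-0.01,0],[0.05,0,-0.001,-0.018,0],[0.05,0,-0.001,-0.03,0],[0.05,0,-0.001,-0.05,0],[0.05,0,-0.001,-0.07,0],[0.05,0,-0.001,-0.09,0],[0.05,0,-0.001,-0.1,0],[0.05,0,-0.001,-0.1,0]]
  ]
}}

```text
time_s: 12.67
tool_pos: [0.552, 0.1751, 0.2087]
tool_rot: [-178.3, 27.9, 170.0]
force: [0.3, -0.1, -2.7]
grip_width: 0.0618
```

```bash
python3 -c "
from h import *
print(tool()[2]);c=read_camera('wrist');save(c,'w3')"
```

```text
{'time_s': 12.6667, 'qpos': array([-34.6653892 ,  -5.04296851,   1.78829661, 115.73744445,
        25.72077841,  52.10674805,  33.80955864]), 'joint_velocities': array([ 0.45844572,  2.46867021,  1.18921955,  1.72804931,  0.6090682 ,
       -2.18217866, -0.35580043]), 'effort': array([  0.07294537, -27.61128724,  -0.29162287, -31.92198873,
         1.73446365,  -0.86365962,   0.05215653]), 'tool_pos': array([0.55198003, 0.17509366, 0.20867   ]), 'tool_rot': array([-178.34166693,   27.93743095,  169.9710254 ]), 'force': array([ 0.34267618, -0.13343416, -2.68627648]), 'wrist_torque': array([0.19552396, 0.73485657, 0.03606988]), 'grip_width': 0.06183749861378034}
```

View pics/w3.png

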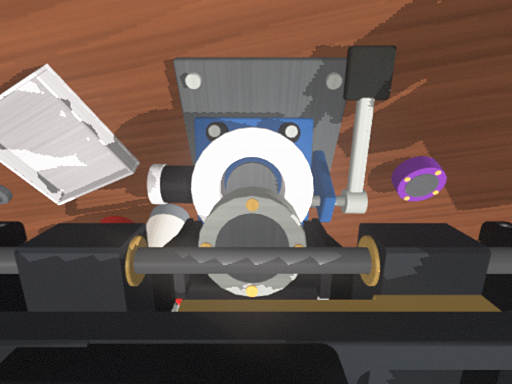

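```bash
python3 -c "
from h import *
go([.53,.15,.40]);go([.50,-.09,.40])"
```

```text
now [0.5518 0.1742 0.2068] rot [-178.23   27.83  169.98] zaxis [ 0.454 -0.112 -0.884] yaxis [ 0.188  0.982 -0.027] delta [-0.075  -0.0331 -0.178 ] len 0.196
now [0.5518 0.1742 0.2068] rot [-178.23   27.83  169.98] zaxis [ 0.454 -0.112 -0.884] yaxis [ 0.188  0.982 -0.027] delta [-0.0858 -0.2744 -0.1648] len 0.331
```

Call:
{"api": "servo_tool", "payload": {
  "plan": [
    [[0.05,-0.01,-0.005,-0.03,0],[0.05,-0.025,-0.01,-0.06,0],[0.05,-0.04,-0.02,-0.09,0],[0.05,-0.055,-0.04,-0.12,0],[0.05,-0.07,-0.07,-0.14,0],[0.05,-0.08,-0.1,-0.155,0],[0.05,-0.085,-0.135,-0.165,0],[0.05,-0.085,-0.17,-0.165,0],[0.05,-0.085,-0.205,-0.165,0],[0.05,-0.085,-0.24,-0.165,0],[0.05,-0.085,-0.274,-0.165,0],[0.05,-0.085,-0.274,-0.165,0]]
  ]
}}

```text
time_s: 13.72
tool_pos: [0.5317, -0.0688, 0.39]
tool_rot: [-177.5, 26.7, 168.1]
force: [-1.5, -5.1, -0.3]
grip_width: 0.0614
```

```bash
python3 -c "
from h import *
print(tool()[2]['qpos']);go([.4,-.07,.40])"
```

```text
[  6.90034331 -17.19361484  -6.0821681  104.60447994   6.19831112
  66.8614719   77.04357626]
now [ 0.5317 -0.0688  0.39  ] rot [-177.48   26.68  168.1 ] zaxis [ 0.43  -0.135 -0.893] yaxis [ 0.225  0.974 -0.039] delta [ 0.1104 -0.0312 -0.0654] len 0.132
```

Call:
{"api": "servo_tool", "payload": {
  "plan": [
    [[0.05,0.2,0,-0.1,0],[0.05,0.2,0,-0.1,0],[0.05,0.2,0,-0.1,0]]
  ]
}}

```text
time_s: 13.97
tool_pos: [0.5161, -0.0434, 0.3522]
tool_rot: [-177.0, 23.9, 168.0]
force: [1.0, 1.3, -0.7]
grip_width: 0.0612
```

Call:
{"api": "servo_tool", "payload": {
  "plan": [
    [[0.05,0.2,0,-0.1,0],[0.05,0.2,0,-0.1,0],[0.05,0.2,0,-0.1,0]]
  ]
}}

```text
time_s: 14.22
tool_pos: [0.4991, -0.0253, 0.3253]
tool_rot: [-175.6, 21.5, 168.5]
force: [-1.2, -1.3, -0.9]
grip_width: 0.0613
```

```bash
python3 -c "
from h import *
print(tool()[2]['qpos']);go([.4,-.07,.40])"
```

```text
[  5.48154512 -17.16873309 -10.89270015 110.22346254   7.7630598
  67.4383501   70.3881667 ]
now [ 0.4991 -0.0253  0.3253] rot [-175.64   21.55  168.47] zaxis [ 0.344 -0.148 -0.927] yaxis [ 0.227  0.971 -0.071] delta [ 0.0546 -0.0712 -0.0968] len 0.132
```

Call:
{"api": "servo_tool", "payload": {
  "plan": [
    [[0.05,0.1,-0.2,-0.15,0],[0.05,0.1,-0.2,-0.15,0],[0.05,0.1,-0.2,-0.15,0],[0.05,0.1,-0.2,-0.15,0]]
  ]
}}

```text
time_s: 14.55
tool_pos: [0.4859, -0.0653, 0.3254]
tool_rot: [-175.0, 19.4, 167.8]
force: [-1.4, -1.0, -1.1]
grip_width: 0.0613
```

Call:
{"api": "servo_tool", "payload": {
  "plan": [
    [[0.05,0.2,-0.1,-0.1,0],[0.05,0.2,-0.1,-0.1,0],[0.05,0.2,-0.1,-0.1,0]]
  ]
}}

```text
time_s: 14.8
tool_pos: [0.4701, -0.0624, 0.3021]
tool_rot: [-175.1, 16.8, 168.4]
force: [0.6, 1.1, -0.6]
grip_width: 0.0616
```

```bash
python3 -c "
from h import *
print(tool()[2]['qpos']);go([.4,-.07,.40])"
```

```text
[  8.87089136 -17.15345619  -8.88592593 111.80150336   5.86502292
  69.77115743  76.42523838]
now [ 0.4701 -0.0624  0.3021] rot [-175.12   16.79  168.41] zaxis [ 0.265 -0.141 -0.954] yaxis [ 0.224  0.971 -0.082] delta [ 0.036  -0.031  -0.1109] len 0.121
```

Call:
{"api": "servo_tool", "payload": {
  "plan": [
    [[0.05,0,-0.04,-0.02,0],[0.05,0,-0.08,-0.04,0],[0.05,0,-0.12,-0.05,0],[0.05,0,-0.16,-0.06,0],[0.05,0,-0.2,-0.06,0],[0.05,0.05,-0.24,-0.06,0],[0.05,0.05,-0.24,-0.06,0]]
  ]
}}

```text
time_s: 15.38
tool_pos: [0.387, -0.2778, 0.3599]
tool_rot: [-175.7, 15.5, 168.1]
force: [-0.2, 0.8, -1.7]
grip_width: 0.0615
```

Call:
{"api": "servo_tool", "payload": {
  "plan": [
    [[0.05,0.2,0,-0.1,0],[0.05,0.2,0,-0.1,0],[0.05,0.2,0,-0.1,0]]
  ]
}}

```text
time_s: 15.63
tool_pos: [0.3411, -0.2759, 0.2804]
tool_rot: [-176.6, 9.2, 167.0]
force: [-0.6, -1.1, -2.4]
grip_width: 0.0618
```

```bash
python3 -c "
from h import *
print(tool()[2]['qpos']);go([.4,-.07,.40])"
```

```text
[ 63.96668867 -17.18690516 -22.10779394 112.05514244  -8.22405794
  74.31147689 120.54708873]
now [ 0.3411 -0.2759  0.2804] rot [-176.62    9.23  167.05] zaxis [ 0.143 -0.093 -0.985] yaxis [ 0.233  0.971 -0.058] delta [-0.0303  0.2066 -0.1287] len 0.245
```

Call:
{"api": "servo_tool", "payload": {
  "plan": [
    [[0.05,0.2,0,-0.1,0],[0.05,0.2,0,-0.1,0]]
  ]
}}

```text
time_s: 15.8
tool_pos: [0.3027, -0.2668, 0.2443]
tool_rot: [-178.5, 4.3, 166.9]
force: [1.6, -1.0, -1.5]
grip_width: 0.0611
```

```bash
python3 -c "
from h import *
print(tool()[2]['qpos']);go([.5,-.1,.28])"
```

```text
[ 70.28997464 -17.17192302 -25.83378771 115.27785293  -8.70792498
  75.91390193 123.84332002]
now [ 0.3027 -0.2668  0.2443] rot [-178.52    4.34  166.92] zaxis [ 0.068 -0.042 -0.997] yaxis [ 0.228  0.973 -0.026] delta [-0.1567  0.2064 -0.0293] len 0.261
```

One more small nudge (1–2 rows) for the last 4.6°.

Call:
{"api": "servo_tool", "payload": {
  "plan": [
    [[0.05,0.2,0,-0.15,0],[0.05,0.2,0,-0.15,0]]
  ]
}}

```text
time_s: 15.97
tool_pos: [0.27, -0.2653, 0.251]
tool_rot: [179.4, 1.3, 167.5]
force: [1.1, -0.3, 0.9]
grip_width: 0.0612
```

```bash
python3 -c "
from h import *
print(tool()[2]['qpos']);go([.5,-.1,.28])"
```

```text
[ 69.80767216 -17.17948363 -22.50848239 114.74619556  -7.83226406
  80.50997111 126.90614792]
now [ 0.27   -0.2653  0.251 ] rot [179.45   1.34 167.49] zaxis [ 0.025  0.004 -1.   ] yaxis [0.216 0.976 0.01 ] delta [-0.1893  0.2114 -0.0225] len 0.285
```

```bash
python3 -c "
from h import *
go([.578,-.102,.14])"
```

```text
now [ 0.27   -0.2653  0.251 ] rot [179.45   1.34 167.49] zaxis [ 0.025  0.004 -1.   ] yaxis [0.216 0.976 0.01 ] delta [-0.2626  0.225   0.1194] len 0.366
```

Call:
{"api": "servo_tool", "payload": {
  "plan": [
    [[0.05,-0.025,0.02,0,0],[0.05,-0.05,0.04,0,0],[0.05,-0.075,0.06,0,0],[0.05,-0.1,0.08,0,0],[0.05,-0.125,0.1,0,0],[0.05,-0.15,0.125,0.01,0],[0.05,-0.175,0.15,0.03,0],[0.05,-0.2,0.175,0.05,0],[0.05,-0.225,0.195,0.07,0],[0.05,-0.245,0.21,0.095,0],[0.05,-0.263,0.225,0.119,0],[0.05,-0.263,0.225,0.119,0]]
  ]
}}

```text
time_s: 16.97
tool_pos: [0.5781, -0.0981, 0.1331]
tool_rot: [179.1, 0.8, 167.7]
force: [-1.1, 1.5, -2.9]
grip_width: 0.0618
```

```bash
python3 -c "
from h import *
go([.578,-.102,.05])
c=read_camera('wrist');t=read_camera('top');s=read_camera('scene')
A=cv2.resize(t['image'][130:215,240:355],(520,384),interpolation=2)
B=cv2.resize(s['image'][190:290,180:310],(499,384),interpolation=2)
cv2.imwrite('pics/c.png',cv2.resize(np.vstack([np.hstack([A,B])[:,:1019],np.hstack([c['image'],np.zeros((384,507,3),np.uint8)])]),(800,600))[...,::-1])
np.savez('w4.npz',**c)
# tray: floor & rim from top before, plate from wrist
b=dict(np.load('t.npz'));P=world(b);m=np.zeros(P.shape[:2],bool);m[140:212,258:335]=1
r=m&(abs(P[...,2]-.025)<.006);print('rim',cv2.minAreaRect(P[r][:,:2].astype(np.float32)),r.sum())
"
```

```text
now [ 0.5781 -0.0981  0.1331] rot [179.06   0.84 167.72] zaxis [ 0.018  0.013 -1.   ] yaxis [0.213 0.977 0.016] delta [ 0.0005 -0.0051  0.083 ] len 0.083
rim ((0.5735316872596741, -0.09811275452375412), (0.15095633268356323, 0.15046419203281403), 15.199708938598633) 237
```

View pics/c.png

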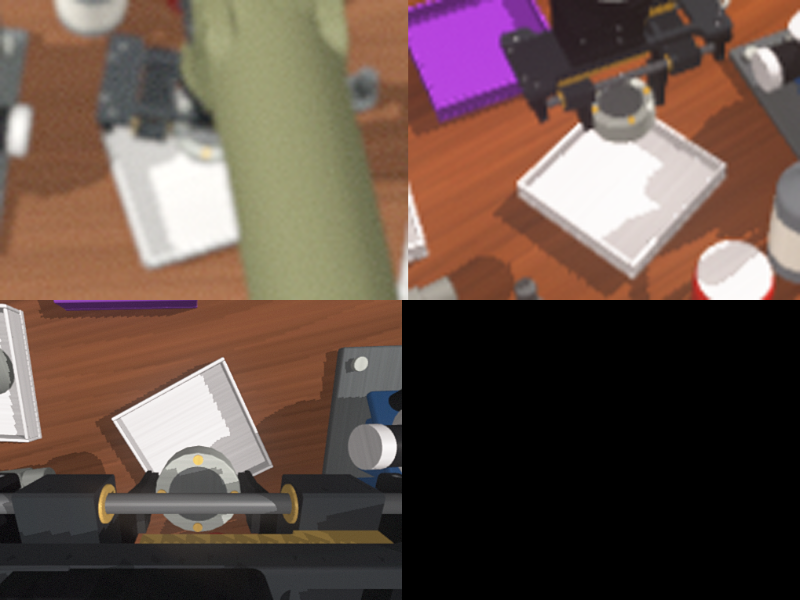

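```bash
python3 -c "
from h import *
c=dict(np.load('w4.npz'));P=world(c)
for y in (195,200,205,212,218,225,232,240,275,285): print(y,P[y,[225,240,251,262,275]].round(4).tolist())
"
```

```text
195 [[0.5529, -0.11, 0.1237], [0.5499, -0.0993, 0.141], [0.5499, -0.093, 0.1456], [0.5519, -0.0872, 0.1433], [0.5566, -0.0798, 0.1336]]
200 [[0.5514, -0.1084, 0.1396], [0.5509, -0.0994, 0.1471], [0.5514, -0.0934, 0.1495], [0.5532, -0.0877, 0.148], [0.5552, -0.0808, 0.1467]]
205 [[0.5522, -0.1081, 0.1461], [0.5539, -0.1001, 0.1465], [0.5543, -0.0941, 0.1491], [0.5566, -0.0883, 0.1465], [0.5576, -0.0814, 0.1478]]
212 [[0.5561, -0.1091, 0.1463], [0.5576, -0.1009, 0.1471], [0.5588, -0.095, 0.1475], [0.56, -0.0891, 0.148], [0.5614, -0.0822, 0.1485]]
218 [[0.5588, -0.1096, 0.1485], [0.5599, -0.1014, 0.1504], [0.5618, -0.0957, 0.1487], [0.5633, -0.0898, 0.1483], [0.5648, -0.0829, 0.1484]]
225 [[0.5632, -0.1107, 0.1475], [0.5646, -0.1025, 0.1485], [0.5658, -0.0966, 0.1487], [0.5675, -0.0907, 0.1479], [0.5689, -0.0837, 0.1483]]
232 [[0.5669, -0.1116, 0.1484], [0.5688, -0.1035, 0.1482], [0.57, -0.0975, 0.1486], [0.5715, -0.0915, 0.1481], [0.5725, -0.0845, 0.1494]]
240 [[0.5714, -0.1127, 0.1488], [0.5735, -0.1046, 0.1483], [0.5744, -0.0985, 0.1492], [0.5759, -0.0925, 0.1489], [0.5773, -0.0854, 0.1494]]
275 [[0.5929, -0.1179, 0.1489], [0.5939, -0.1092, 0.1506], [0.5948, -0.103, 0.1512], [0.5965, -0.0969, 0.1508], [0.5979, -0.0896, 0.1513]]
285 [[0.5989, -0.1194, 0.1497], [0.6008, -0.1108, 0.1497], [0.6019, -0.1045, 0.1502], [0.6031, -0.0983, 0.1506], [0.6051, -0.0909, 0.1502]]
```

Call:
{"api": "servo_tool", "payload": {
  "plan": [
    [[0.05,0.003,0,0.02,0],[0.05,0.003,0,0.04,0],[0.05,0.003,0,0.06,0],[0.05,0.003,0,0.08,0],[0.05,0.003,0,0.095,0],[0.05,0.003,0,0.105,0],[0.05,0.003,0,0.11,0],[0.05,0.003,0,0.11,0]]
  ],
  "force": 12
}}

```text
time_s: 17.78
tool_pos: [0.5769, -0.1018, 0.029]
tool_rot: [179.4, 1.2, 167.4]
force: [0.1, -0.1, -1.8]
grip_width: 0.0616
```

Call:
{"api": "servo_tool", "payload": {
  "plan": [
    [[0.05,0,0,0.001,0],[0.05,0,0,0.002,0],[0.05,0,0,0.003,0],[0.05,0,0,0.004,0],[0.05,0,0,0.004,0]]
  ]
}}

```text
time_s: 18.2
tool_pos: [0.5772, -0.1018, 0.0252]
tool_rot: [179.5, 1.2, 167.4]
force: [0.2, 0.6, -2.3]
grip_width: 0.0619
```

Call:
{"api": "servo_tool", "payload": {
  "plan": [
    [[0.05,0,0,0.003,0],[0.05,0,0,0.006,0],[0.05,0,0,0.007,0],[0.05,0,0,0.008,0],[0.05,0,0,0.008,0]]
  ]
}}

```text
time_s: 18.62
tool_pos: [0.5771, -0.1017, 0.0168]
tool_rot: [179.4, 1.2, 167.4]
force: [0.1, -0.4, -1.4]
grip_width: 0.062
```

Call:
{"api": "servo_tool", "payload": {
  "plan": [
    [[0.05,0,0,0.001,0],[0.05,0,0,0.002,0],[0.05,0,0,0.003,0],[0.05,0,0,0.003,0]]
  ]
}}

```text
time_s: 18.95
tool_pos: [0.5783, -0.1018, 0.0148]
tool_rot: [179.5, 1.3, 167.5]
force: [1.4, 0.2, 4.6]
grip_width: 0.0616
```

Call:
{"api": "servo_tool", "payload": {
  "plan": [
    [[0.05,0,0,0.0005,0],[0.05,0,0,0.001,0],[0.05,0,0,0.001,0]]
  ],
  "force": 5
}}

```text
time_s: 19.2
tool_pos: [0.5785, -0.1016, 0.0139]
tool_rot: [179.4, 1.3, 167.5]
force: [-0.2, -0.1, 2.7]
grip_width: 0.0616
```

Call:
{"api": "servo_tool", "payload": {
  "plan": [
    [[0.064,0,0,0,0],[0.068,0,0,0,0],[0.074,0,0,0,0],[0.08,0,0,0,0],[0.085,0,0,0,0],[0.085,0,0,0,0],[0.085,0,0,0,0]]
  ]
}}

```text
time_s: 19.78
tool_pos: [0.5785, -0.1016, 0.0138]
tool_rot: [179.4, 1.3, 167.5]
force: [-0.5, -0.3, 0.7]
grip_width: 0.0833
```

Call:
{"api": "servo_tool", "payload": {
  "plan": [
    [[0.085,0,0,-0.01,0],[0.085,0,0,-0.03,0],[0.085,0,0,-0.06,0],[0.085,0,0,-0.1,0],[0.085,0,0,-0.14,0],[0.085,0.03,0,-0.16,0],[0.085,0.06,0,-0.18,0],[0.085,0.06,0,-0.18,0]]
  ]
}}

```text
time_s: 20.45
tool_pos: [0.5142, -0.0878, 0.1975]
tool_rot: [179.8, 1.6, 167.6]
force: [1.2, 0.9, 0.6]
grip_width: 0.0851
```

```bash
python3 -c "
from h import *
c=read_camera('wrist');s=read_camera('scene')
B=cv2.resize(s['image'][130:320,110:430],(800,475),interpolation=2)
cv2.imwrite('pics/d.png',B[...,::-1]);save(c,'w5');np.savez('w5.npz',**c);o=tool()[2];print(o['force'],o['time_s'])
P=world(c);print('z levels',np.histogram(P[...,2][(abs(P[...,0]-.577)<.03)&(abs(P[...,1]+.1)<.03)],bins=[-.01,.001,.008,.02,.027,.0285,.03,.0315,.033,.05,.3]))
"
```

```text
[-0.07893097 -0.74487334 -0.58751265] 20.55
z levels (array([  0, 379, 124,  76,  52, 598, 958,  87,   0,   0]), array([-0.01  ,  0.001 ,  0.008 ,  0.02  ,  0.027 ,  0.0285,  0.03  ,
        0.0315,  0.033 ,  0.05  ,  0.3   ]))
```

View pics/d.png

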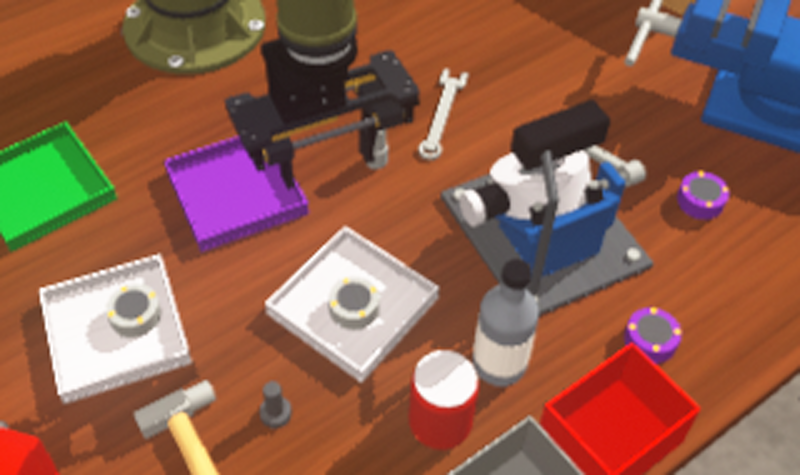

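View pics/w5.png

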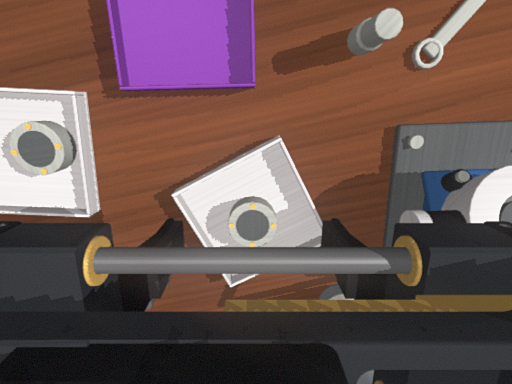

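The plate lies flat in the empty tray (top at about 30 mm, which is 4 + 26), brass dots up, centre near (252, 224) in the wrist picture. The bystanders are standing where they were, and the gripper is clear.

```bash
python3 -c "
from h import *
o=tool()[2];print(o['joint_velocities'].round(2),env.sign_off())"
```

```text
the job is handed in; nothing more can be done
[-1.13  4.26  1.46 -0.02  1.02 -0.7  -0.39] None
```

The back plate is out of the ring and lying flat in the middle of the empty tray with its brass dots up. The job was handed in at about 20.6 s of the 61 s allowed.

**How it went:**
- **Leaning the tool:** the moves can't tilt the tool directly. I pushed the arm against its joint-range limits high up until the tool leaned 28–31° with the ring. After the pull I pushed it back the same way, to 1–2° from vertical. Joints 2 and 6 came within about 0.05–0.1° of their limits but never read past them.
- **Lever and plate:** I pressed the lever to its stop, where the push reached about 36 N on the fingertips. The plate then measured 19.7 mm proud, against 19 mm expected. I gripped it, drew it out along the ring's axis, lowered it with a light touch (about 5 N) and let go.

**Last checks:**
- **Plate height:** the plate's top reads about 30 mm high, which fits lying flat on the tray floor. I did not fit its tilt after release. While held it was about 3° off level, and it was pressed onto the floor before I let go.
- **Other objects:** in the last pictures the finished plate and the loose things look unmoved. I judged that by eye and did not measure it.
- **Lever:** after pressing I only saw it down in a picture taken before the grip, and I did not measure its angle.
- **Arm:** it was clear of everything but still settling slightly (up to about 4°/s) when I handed in.

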